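# Clear the spoon tray off the tea caddy and flip its lid open

### The job

The steel teaspoon tray has been left on the tea caddy's hinged lid. With the fingertips only, slide the tray sideways off the lid until all of it rests flat on top of the birch tilt-out bin next to the caddy, then flip the caddy's lid up and back past its balance point so that it stays open by itself. Do not pick up or tip the tray, and leave the other things on the shelf where they stand.

Things in the scene. Friction and masses are not known exactly. Their poses are not given: they have to be found in the camera images.
- caddy: Tea caddy, dark teal box fixed to the shelf, 115 (x) x 130 (y) x 90 mm high, with a birch lid on top; lid top is 100 mm above the shelf. Origin: centre of the underside. x points from its front (nearer the robot) to its back, where the lid is hinged; y to its left.
- caddy_lid (a joint): Lid hinge angle (rad): 0 shut, grows as the front edge rises and goes back, stop at 2.0. Axis along the caddy's y at x = +57.5, z = 90 mm in the caddy frame. Lid: birch plate 115 x 130 x 10 mm, 0.22 kg, underside at z = 90 mm; no latch or spring, under 2 N to lift at the lip. Let go below about 1.5 it falls shut; beyond, it falls open onto the stop and stays.
- lid_lip (a point): Middle of the free edge of the lid's lip (moves with the lid). The lip is 90 mm wide, 6 mm thick, stands out about 25 mm in front of the caddy and slopes up at 35 degrees; shut, its free edge is 111 mm above the shelf, with free space under it for a fingertip, best tilted 20 to 40 degrees so that it points forward and down.
- tray: Stainless steel teaspoon tray, loose, 100 (x) x 66 (y) x 16 mm high, walls 3 mm, about 0.2 kg, three teaspoons fixed in it. Lies flat on the shut lid, its length about along the caddy's x. Origin: centre of its underside (100 mm above the shelf).
- bin: Pale birch tilt-out bin, fixed, 115 (x) x 160 (y) x 100 mm high with a flat closed top level with the caddy's lid; stands close beside the caddy (gap 6 to 14 mm), on its left or its right, at the same yaw. Its small hinged front panel with a brass knob may lean out up to 20 mm. Origin: centre of the underside, axes as the caddy's.
- crate: Low white open crate with four small pots, fixed, 115 x 160 x 60 mm high (pots to 64 mm), on the caddy's other side. Not part of the job. Origin: centre of the underside.
- kettle: Small red kettle with black handle, 132 mm across, 150 mm high, loose, beyond one end of the row. Leave alone. Origin: centre of the underside.
- teapot: White fluted teapot, 120 mm across, 115 mm high, loose, beyond the other end of the row. Leave alone. Origin: centre of the underside.
- shaker: Glass sugar shaker with steel push dispenser top, 66 mm across, 124 mm high, loose, near the front on one side. Leave alone. Origin: centre of the underside.
- mug: Blue mug, 76 mm across, 85 mm high, loose, near the front on the other side. Leave alone. Origin: centre of the underside.
- jar: Amber glass jar, 70 mm across, 110 mm high, loose, far to one side. Leave alone. Origin: centre of the underside.
- tin: Metal tin, 72 mm across, 90 mm high, loose, far to the other side. Leave alone. Origin: centre of the underside.
Mind the look-alikes: they are no part of the job. What is shaped like the bin but green is not meant.

How it is judged:
On the way, in this order (a step that is already met when the one before it is completed fails the run):
1. the tray lies wholly and flat on top of the birch bin, off the still shut lid (x of tray in the frame of bin between -0.03 and 0.03 m and y of tray in the frame of bin between -0.045 and 0.045 m and height (world z) of tray between 0.096 and 0.105 m and angle between tray's own z axis and vertical below 0.08 rad and value of joint caddy_lid below 0.15 rad), for 0.2 s.
2. the lid is open past its balance point (value of joint caddy_lid above 1.7 rad), for 0.2 s.
At the end, for the whole second after the job is handed in: The lid rests open beyond 1.8 rad (stop at 2.0) by itself, at rest, and the tray lies flat and at rest on the birch bin's top, its centre within 45 mm (y) and 30 mm (x) of the middle of the bin (x of tray in the frame of bin between -0.03 and 0.03 m and y of tray in the frame of bin between -0.045 and 0.045 m and height (world z) of tray between 0.096 and 0.105 m and angle between tray's own z axis and vertical below 0.08 rad and value of joint caddy_lid above 1.8 rad and velocity of joint caddy_lid between -0.1 and 0.1 rad/s and linear speed of tray below 0.02 m/s); the robot touches nothing.
It fails at once if the tray is lifted more than 15 mm or dropped off (height (world z) of tray above 0.115 m or height (world z) of tray below 0.085 m).
It fails at once if the tray is tipped by more than 0.3 rad (angle between tray's own z axis and vertical above 0.3 rad).
It fails at once if another thing on the shelf is moved more than 30 mm or tipped over (distance of any of kettle, teapot, shaker, mug, jar, tin from where it was at the start of the episode above 0.03 m or angle between any of kettle, teapot, shaker, mug, jar, tin's own z axis and vertical above 0.4 rad).
It also fails if it takes over 54 s, if anything falls off the work surface, if the arm or the gripper's body presses on something with over 40 N, if the wrist force passes 120 N, or if a joint passes its speed limit or range.

### The arm

A 6-joint arm with a two-finger parallel gripper is mounted at the origin on the work surface. World frame = base frame: x ahead of the robot, y to its left, z up, the work surface at z = 0. Lengths are in m, angles in rad, forces in N, time in s.
With the tool pointing down it reaches from about 0.35 to 0.775 m from the base axis. Payload 7.3 kg.
Tool frame: the origin (TCP) lies at the centre of the arm's flange, where the gripper is bolted on; the fingertips stand 178 mm ahead of it and the grasp point (between the pads) lies 159 mm ahead of it (tip_extent is the distance from the TCP to the fingertips, in m); z points along the fingers, y is the line along which they close (so a half turn about z gives the same grasp; the last joint's range is limited). The gripper opens to 92 mm and grips with 3 to 60 N. Pads are 19 mm wide; open, the fingers measure 130 mm over their backs; the gripper's body (75 mm by 190 mm) begins 47 mm behind the grasp point.
Start: joints at [1.082, 0.342, 1.524, -0, 1.275, -0.146], TCP at [0.176, 0.494, 0.405] pointing down, gripper open.
Joint ranges: [-2.53, 2.53], [-0.77, 2.02], [0.04, 2.7], [-1, 4.14], [0.28, 2.66], [-3.11, 3.11]. Speed limits (rad/s): [2.57, 2.57, 3.14, 3.14, 3.14, 3.14].

### API

Orientations are given as [roll, pitch, yaw] about the fixed x, y, z axes, in that order (R = Rz(yaw) Ry(pitch) Rx(roll)).
In Python, from cell import * gives the robot as it stands.
- The arm moves only by the tool arm_command, never from a script. Its arguments are lists of equal length, an entry for each row: "xyz": the shift along the world's x, y, z in mm, a list of three; "spin": the turn about the world's z in degrees. In form: {"xyz": [[tx, ty, tz], ...], "spin": [spin, ...]}. A call has 1 to 20 rows; each row shifts and turns the commanded pose from where the row before left it; what a row does not reach is not made up. A row lasts 1/10 s, in which the tool goes at most 50 mm and 8.59 degrees, less where a joint would pass 70% of its speed; a pose out of reach is approached as far as the arm can. A call with a gripper value outside its range is refused whole. "jaw" is the opening, from -1 (shut) to 1 (fully open), set as the call begins (left out, the last holds). The fingers move at their own pace and stop on an object; "squeeze" is the grip in N (left out, the last holds). Time passes only in rows, so rows that do not move let the fingers close. It gives the time, the measured TCP pose, the force, the opening and the grip force at its end, in the units of the state.
- observe(): the state, without advancing time (a new reading comes with each control period).
- read_camera(name): name is "scene" or "top" or "wrist"; returns a dict with "img" (400x640x3 uint8, red, green, blue), "depth" (400x640 float32, m along the optical axis (not along the pixel's ray), 0 where there is no reading), "fx", "fy", "cx", "cy" (pixels), "world_from_camera" (4x4, takes a point from camera to world coordinates). Camera axes: x right, y up, looking along -z (the intrinsics and any distortion apply to the point x, -y, -z); pixel columns grow to the right and rows downward; lengths in m; the calibration is good to about 2 mm. A picture is of the moment at which its call begins.
- hand_in(): hands the job in; it is judged then, once.
The state is a dict: "time": time; "qpos": joint angles; "qvel": joint speeds; "joint_efforts": joint torques, N m; "tool_pos": TCP position; "tool_rot": TCP orientation; "contact_force": force on the tool from outside, world axes, zero at the start; "torque": the same for the moment, N m; "opening": finger opening in m; "grip_force": force on a finger pad.
Only numpy, scipy, OpenCV 4.12 (cv2) and the standard library are available. Lean on these libraries where they do the work, as an engineer would, in place of code of your own. Each camera call takes 0.05 s, during which the arm holds its last target. There are 200 camera calls.

## Working session

There is one attempt and no reset: what is moved stays moved. The work goes in short steps, Python scripts to look and compute and a tool call to move; the robot and the scene stay as the last step left them, time stands still between calls to the robot, and variables do not carry over. Pictures are saved under pics/ and viewed, at most 10 in all, crops included, and the job is handed in when it is done.

Besides the shell and the picture viewer there is one more tool, called after ">>>" by a JSON object that holds its "api" and its "payload". arm_command: Moves the arm, as the interface text tells. Its arguments: {"type":"object","properties":{"xyz":{"type":"array","items":{"type":"array","items":{"type":"number"}}},"spin":{"type":"array","items":{"type":"number"}},"jaw":{"type":"number"},"squeeze":{"type":"number"}},"required":["xyz","spin"]}

```bash
mkdir -p pics; cat > h.py <<'E'
from cell import *
import numpy as np, cv2
def grab(n,tag):
    c=read_camera(n); np.savez(f'pics/{tag}.npz',**c); cv2.imwrite(f'pics/{tag}.png',c['img'][:,:,::-1]); return c
def pts(c):
    d=c['depth']; v,u=np.mgrid[0:d.shape[0],0:d.shape[1]]
    P=np.stack([(u-c['cx'])/c['fx']*d,-(v-c['cy'])/c['fy']*d,-d,np.ones_like(d)],-1)
    return (P@np.array(c['world_from_camera']).T)[...,:3]
E
python3 - <<'E'
from h import *
s=observe(); print({k:np.round(s[k],3) for k in s})
for n in ('top','scene'):
    c=grab(n,n+'0'); print(n,np.round(c['world_from_camera'],3),c['fx'],c.keys())
E
```

```text
{'time': np.float64(0.0), 'qpos': array([ 1.082,  0.343,  1.525, -0.   ,  1.275, -0.146]), 'qvel': array([-0.001,  0.001, -0.001, -0.   ,  0.001,  0.   ]), 'joint_efforts': array([-1.0000e-03, -4.3124e+01, -2.4423e+01,  7.2000e-02,  5.6000e-02,
       -0.0000e+00]), 'tool_pos': array([0.176, 0.494, 0.404]), 'tool_rot': array([-3.14 , -0.   ,  2.799]), 'contact_force': array([ 0.215, -0.099, -0.044]), 'torque': array([ 0.061, -0.013,  0.026]), 'grip_force': np.float64(0.0), 'opening': np.float64(0.092)}
top [[-0.03   0.983 -0.179  0.264]
 [-0.999 -0.032 -0.005  0.011]
 [-0.011  0.179  0.984  1.477]
 [ 0.     0.     0.     1.   ]] 444.3197644404364 dict_keys(['img', 'depth', 'fx', 'fy', 'cx', 'cy', 'world_from_camera'])
scene [[ 0.846 -0.441  0.299  0.904]
 [ 0.533  0.697 -0.48  -0.617]
 [ 0.003  0.566  0.825  1.155]
 [ 0.     0.     0.     1.   ]] 401.7094375974644 dict_keys(['img', 'depth', 'fx', 'fy', 'cx', 'cy', 'world_from_camera'])
```

View pics/top0.png

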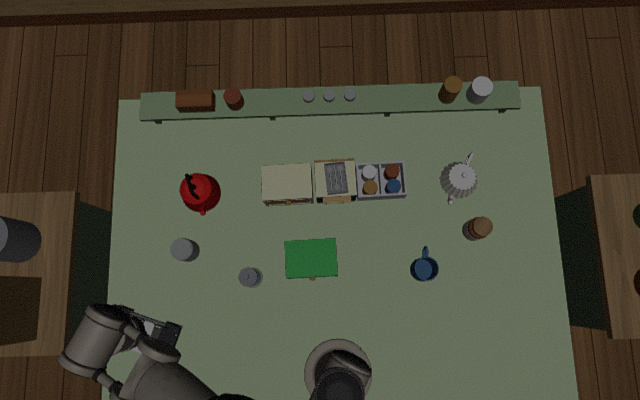

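View pics/scene0.png

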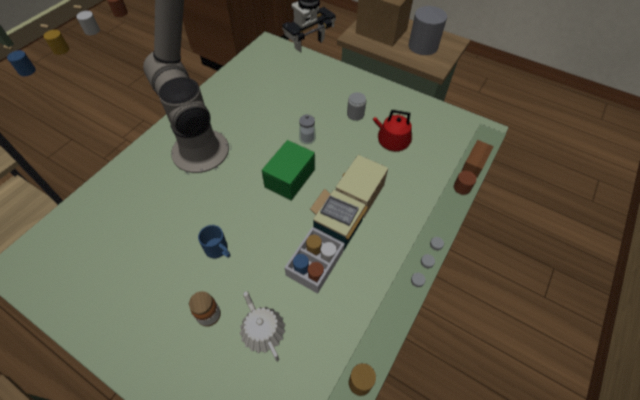

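The top view shows the bin (288,183) on the caddy's left, the tray at (336,179) on the lid, the crate at (381,180) and the green decoy at (311,258). The scene view agrees. Next I measure from the depth of both cameras.

```bash
python3 - <<'E'
from h import *
for n in ('top','scene'):
    c=dict(np.load(f'pics/{n}0.npz')); P=pts(c); Z=P[...,2]
    m=(P[...,0]>.4)&(P[...,0]<.8)&(abs(P[...,1])<.4)
    hsv=cv2.cvtColor(c['img'],cv2.COLOR_RGB2HSV)
    g=(hsv[...,0]>50)&(hsv[...,0]<75)&(hsv[...,1]>150)&(Z>.05)
    print(n,'green',P[g].min(0).round(3),P[g].max(0).round(3))
    # level-100 region (bin+lid+tray) 
    k=(Z>.085)&(Z<.125)&(P[...,0]>.45)&(P[...,1]<.3)&(P[...,1]>-.12)&~g
    nb,l,st,ct=cv2.connectedComponentsWithStats(k.astype(np.uint8))
    for i in range(1,nb):
        if st[i,4]>80:
            Q=P[l==i]; r=cv2.minAreaRect((Q[:,:2]*1000).astype(np.float32)); print(st[i],r,np.median(Q[:,2]).round(4))
    k=(Z>.05)&(Z<.07)&(P[...,0]>.45)&(P[...,1]<.15)&(P[...,1]>-.25)
    print(P[k].min(0).round(3),P[k].max(0).round(3))
c=dict(np.load('pics/top0.npz')); cv2.imwrite('pics/crop.png',cv2.resize(c['img'][145:225,250:415,::-1],None,fx=4.8,fy=4.8,interpolation=cv2.INTER_CUBIC))
E
```

```text
top green [ 0.082 -0.05   0.089] [0.611 0.545 1.477]
[ 314  159   43   45 1701] ((603.6768798828125, -11.821281433105469), (149.79605102539062, 130.06358337402344), 1.3912829160690308) 0.1014
[ 261  163   52   39 1783] ((606.9949340820312, 145.07290649414062), (116.8896255493164, 160.16094970703125), 1.670066237449646) 0.0994
[ 0.54 -0.25  0.05] [0.951 0.15  0.07 ]
scene green [ 0.307 -0.617  0.05 ] [0.904 0.143 1.155]
[ 310  154   78   85 3183] ((599.9686279296875, 74.99459838867188), (148.4628143310547, 304.4217224121094), 1.6423876285552979) 0.1016
[ 0.535 -0.25   0.05 ] [0.949 0.15  0.07 ]
```

View pics/crop.png

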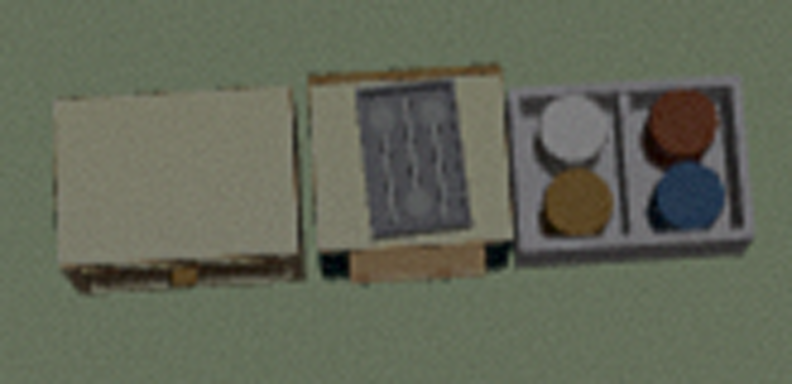

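The crop shows the tray's corners at about (358,88), (455,80), (470,228), (372,238). It is turned a few degrees, and the lip (350–487, 248–280) is on the near side.

```bash
cat >> h.py <<'E'
def ray(c,u,v,z):
    W=np.array(c['world_from_camera']); d=W[:3,:3]@np.array([(u-c['cx'])/c['fx'],-(v-c['cy'])/c['fy'],-1]); o=W[:3,3]
    return o+d*(z-o[2])/d[2]
E
python3 - <<'E'
from h import *
c=dict(np.load('pics/top0.npz')); P=pts(c)
f=lambda a,b,z:(ray(c,250+a/4.8-.4,145+b/4.8-.4,z)*1000).round(1)
t=[f(*p,.116) for p in [(358,88),(455,80),(470,228),(372,238)]]; print('tray',t,np.mean(t,0))
print(np.degrees(np.arctan2(*( (t[0]+t[1]-t[2]-t[3])[[1,0]]))))
for n,p,z in [('lidBL',(310,80),.1),('lidBR',(502,76),.1),('lidFR',(510,242),.1),('lidFL',(318,250),.1),('lipFL',(350,280),.111),('lipFR',(487,272),.111),('binBL',(54,100),.1),('binBR',(292,88),.1),('binFR',(298,254),.1),('binFL',(60,264),.1)]: print(n,f(*p,z))
# profile of heights along x through lid at y
for y in(-.012,.145): 
  print(y,[ (round(x,3), np.round(np.median(P[...,2][(abs(P[...,0]-x)<.003)&(abs(P[...,1]-y)<.02)]),4)) for x in np.arange(.51,.69,.006)])
s=dict(np.load('pics/scene0.npz'));Q=pts(s)
for y in(-.012,.145): 
  print(y,[ (round(x,3), np.round(np.median(Q[...,2][(abs(Q[...,0]-x)<.003)&(abs(Q[...,1]-y)<.02)]),4)) for x in np.arange(.51,.69,.006)])
hs=cv2.cvtColor(s['img'],cv2.COLOR_RGB2HSV)
for nm,c_,PP in(('t',c,P),('s',s,Q)):
  h=cv2.cvtColor(c_['img'],cv2.COLOR_RGB2HSV); g=(h[...,0]>50)&(h[...,0]<75)&(h[...,1]>150)&(PP[...,2]>.05)&(PP[...,2]<.12)&(PP[...,0]>.25)&(abs(PP[...,1])<.2)
  print('green',np.percentile(PP[g],[1,50,99],axis=0).round(3))
E
```

```text
tray [array([659. ,  21.3, 116. ]), array([662.4, -43. , 116. ]), array([562., -49., 116.]), array([557.4,  15.1, 116. ])] [610.2 -13.9 116. ]
3.456239827769902
lidBL [670.3  53.4 100. ]
lidBR [668.8 -75.1 100. ]
lidFR [555.2 -75.7 100. ]
lidFL [553.9  51.  100. ]
lipFL [530.9  30.3 111. ]
lipFR [533.3 -59.2 111. ]
binBL [662.1 225.1 100. ]
binBR [665.1  65.6 100. ]
binFR [551.6  64.3 100. ]
binFL [549.9 221.5 100. ]
-0.012 [(np.float64(0.51), np.float64(-0.0006)), (np.float64(0.516), np.float64(0.0003)), (np.float64(0.522), np.float64(-0.0003)), (np.float64(0.528), np.float64(0.0012)), (np.float64(0.534), np.float64(0.1085)), (np.float64(0.54), np.float64(0.1036)), (np.float64(0.546), np.float64(0.0045)), (np.float64(0.552), np.float64(0.099)), (np.float64(0.558), np.float64(0.1013)), (np.float64(0.564), np.float64(0.1105)), (np.float64(0.57), np.float64(0.1025)), (np.float64(0.576), np.float64(0.1032)), (np.float64(0.582), np.float64(0.1051)), (np.float64(0.588), np.float64(0.103)), (np.float64(0.594), np.float64(0.1043)), (np.float64(0.6), np.float64(0.1029)), (np.float64(0.606), 
[... 3727 characters left out ...]
64(0.618), np.float64(0.1018)), (np.float64(0.624), np.float64(0.1015)), (np.float64(0.63), np.float64(0.1005)), (np.float64(0.636), np.float64(0.1009)), (np.float64(0.642), np.float64(0.1017)), (np.float64(0.648), np.float64(0.1011)), (np.float64(0.654), np.float64(0.1004)), (np.float64(0.66), np.float64(0.0733)), (np.float64(0.666), np.float64(0.0034)), (np.float64(0.672), np.float64(0.0006)), (np.float64(0.678), np.float64(0.0001)), (np.float64(0.684), np.float64(0.001))]
green [[ 0.305 -0.004  0.093]
 [ 0.369  0.073  0.099]
 [ 0.417  0.149  0.106]]
green [[ 0.312 -0.008  0.052]
 [ 0.375  0.053  0.1  ]
 [ 0.419  0.141  0.106]]
  return _methods._mean(a, axis=axis, dtype=dtype,
  ret = ret.dtype.type(ret / rcount)
```

>>> {"api": "arm_command", "payload": {"xyz": [[24,-32,0],[24,-32,0],[24,-32,0],[24,-32,0],[24,-32,0],[24,-32,0],[24,-32,0],[24,-32,0],[24,-32,0],[24,-32,0],[24,-32,0],[24,-32,0],[24,-32,0],[24,-32,0],[24,-32,0],[24,-32,0],[24,-32,0],[24,-32,0],[0,0,0],[0,0,0]], "spin": [-3.75,-3.75,-3.75,-3.75,-3.75,-3.75,-3.75,-3.75,-3.75,-3.75,-3.75,-3.75,-3.75,-3.75,-3.75,-3.75,-3.75,-3.75,0,0], "jaw": 0.1}}

```text
time: 2.1
tool_pos: [0.6085, -0.0822, 0.4036]
tool_rot: [-3.14, -0.001, 1.62]
contact_force: [0.7, 0.3, -0.1]
opening: 0.0503
grip_force: 0.0
```

```bash
python3 - <<'E'
from h import *
c=grab('wrist','w1'); print(np.round(c['world_from_camera'],3))
E
```

```text
[[ 0.999 -0.047 -0.01   0.606]
 [ 0.048  0.969  0.243 -0.017]
 [-0.002 -0.244  0.97   0.384]
 [ 0.     0.     0.     1.   ]]
```

View pics/w1.png

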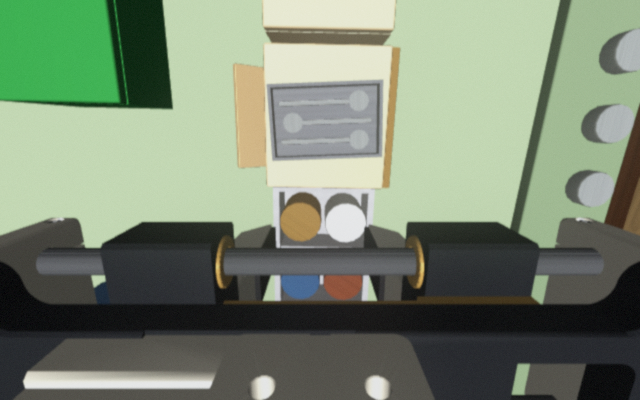

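The wrist view shows the tray's rim corners at (268,86), (381,81), (382,154), (273,160), the lip's free edge from (235,65) to (240,167), and the bin's near edge at row 29.

```bash
python3 - <<'E'
from h import *
c=dict(np.load('pics/w1.npz')); P=pts(c)
f=lambda p,z:(ray(c,*p,z)*1000).round(1)
t=[f(p,.116) for p in [(268,86),(381,81),(382,154),(273,160)]]; print('tray',t,np.mean(t,0))
for n,p,z in [('lidFL',(265,45),.1),('lidFR',(268,187),.1),('lidBL',(391,45),.1),('lidBR',(383,187),.1),('lipL',(235,65),.111),('lipR',(240,167),.111),('binF',(264,28),.1),('binB',(394,30),.1)]: print(n,f(p,z))
for p in [(325,60),(325,175),(320,135),(330,10),(246,110),(238,120)]: print(p,(P[p[1],p[0]]*1000).round(1))
E
```

```text
tray [array([559.5,  13.9, 116. ]), array([656. ,  22.5, 116. ]), array([663. , -39.2, 116. ]), array([564.4, -49.4, 116. ])] [610.725 -13.05  116.   ]
lidFL [553.9  49.6 100. ]
lidFR [557.2 -78.2 100. ]
lidBL [664.9  54.9 100. ]
lidBR [670.7 -72.7 100. ]
lipL [530.1  30.1 111. ]
lipR [532.8 -58.  111. ]
binF [553.   63.1 100. ]
binB [666.2  66.9 100. ]
(325, 60) [607.4  39.9 100.1]
(325, 175) [612.8 -63.5 100.4]
(320, 135) [606.1 -25.5 103. ]
(330, 10) [609.6  79.5 100.6]
(246, 110) [538.7  -6.6 109.2]
(238, 120) [532.2 -15.6 112.4]
```

>>> {"api": "arm_command", "payload": {"xyz": [[0,0,-20],[0,0,-20],[0,0,-20],[0,0,-20],[0,0,-15],[0,0,0]], "spin": [0,0,0,0,0,0]}}

```text
time: 2.75
tool_pos: [0.6073, -0.08, 0.3079]
tool_rot: [-3.137, -0.002, 1.623]
contact_force: [-0.1, -0.3, 0.9]
opening: 0.0503
grip_force: 0.0
```

>>> {"api": "arm_command", "payload": {"xyz": [[0,0,-12],[0,0,-13],[0,0,0],[0,5,0],[0,5,0],[0,5,0],[0,5,0],[0,5,0],[0,5,0],[0,5,0],[0,5,0],[0,0,0]], "spin": [0,0,0,0,0,0,0,0,0,0,0,0]}}

```text
time: 3.95
tool_pos: [0.6085, -0.0408, 0.2848]
tool_rot: [3.141, -0.0, 1.621]
contact_force: [-0.2, 0.0, 0.1]
opening: 0.0505
grip_force: 0.0
```

```bash
python3 - <<'E'
from h import *
c=grab('wrist','w2')
E
```

```text
(no output)
```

View pics/w2.png

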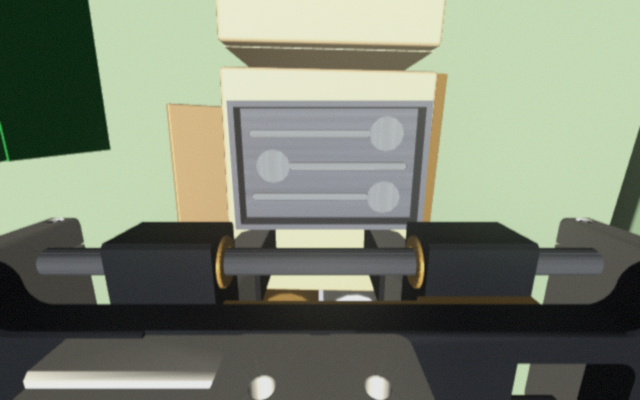

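The tray has squared up against both fingertips. Its far rim runs from (229,102) to (433,100) and its near rim is at row 227.

```bash
python3 - <<'E'
from h import *
c=dict(np.load('pics/w2.npz'))
for p in [(229,102),(433,100),(235,227),(425,227)]: print((ray(c,*p,.116)*1000).round(1))
E
```

```text
[561.3  33.3 116. ]
[659.9  39.1 116. ]
[562.9 -30.7 116. ]
[664.9 -25.6 116. ]
```

>>> {"api": "arm_command", "payload": {"xyz": [[-0.3,8,0],[-0.3,8,0],[-0.3,8,0],[-0.3,8,0],[-0.3,8,0],[-0.3,8,0],[-0.3,8,0],[-0.3,8,0],[-0.3,8,0],[-0.3,8,0],[0,0,0]], "spin": [0,0,0,0,0,0,0,0,0,0,0]}}

```text
time: 5.1
tool_pos: [0.6054, 0.0397, 0.2848]
tool_rot: [3.141, -0.0, 1.622]
contact_force: [-0.0, -0.1, 0.3]
opening: 0.0506
grip_force: 0.0
```

>>> {"api": "arm_command", "payload": {"xyz": [[-0.3,8,0],[-0.3,8,0],[-0.3,8,0],[-0.3,8,0],[-0.3,8,0],[-0.3,8,0],[-0.3,6,0],[0,3,0],[0,0,0]], "spin": [0,0,0,0,0,0,0,0,0]}}

```text
time: 6.0
tool_pos: [0.6033, 0.096, 0.2847]
tool_rot: [3.141, -0.0, 1.621]
contact_force: [0.2, -0.1, -0.6]
opening: 0.051
grip_force: 0.0
```

```bash
python3 - <<'E'
from h import *
c=grab('wrist','w3')
E
```

```text
(no output)
```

View pics/w3.png

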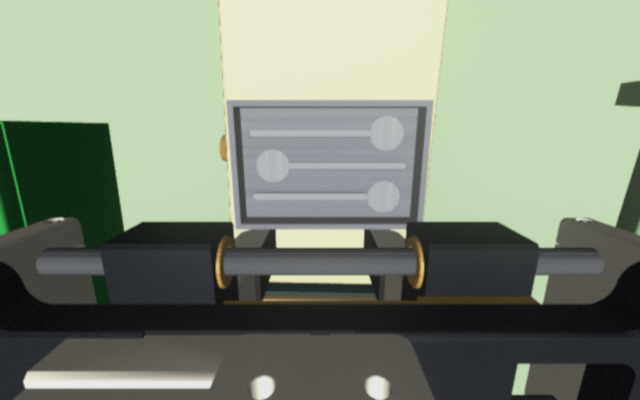

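The tray lies at rest on the bin at about y = 0.141, clear of the lid. The bin's middle is at about 0.145. I retreat, close the fingers and go to the front of the lip.

>>> {"api": "arm_command", "payload": {"xyz": [[0,-8,0],[0,-8,0],[0,0,20],[0,0,30],[-8,-8,20],[-10,-9,0],[-10,-9,0],[-10,-9,0],[-10,-9,0],[-10,-9,0],[-10,-9,0],[-10,-9,0],[-10,-9,0],[-10,-9,0],[-10,-5,0],[0,0,0]], "spin": [0,0,0,0,8.1,8.1,8.1,8.1,8.1,8.1,8.1,8.1,8.1,8.1,8.1,0], "jaw": -1}}

```text
time: 7.65
tool_pos: [0.4944, -0.0157, 0.3549]
tool_rot: [3.142, -0.0, -3.108]
contact_force: [0.3, 0.0, -0.4]
opening: 0.0003
grip_force: 0.0
```

>>> {"api": "arm_command", "payload": {"xyz": [[0,0,-20],[0,0,-20],[0,0,-20],[0,0,-20],[0,0,-15],[5,0,0],[5,0,0],[5,0,0],[2,0,0],[2,0,0],[2,0,0],[0,0,0]], "spin": [0,0,0,0,0,0,0,0,0,0,0,0]}}

```text
time: 8.85
tool_pos: [0.5165, -0.0145, 0.2599]
tool_rot: [3.142, 0.0, -3.107]
contact_force: [0.1, 0.3, 1.1]
opening: 0.0004
grip_force: 0.0
```

```bash
python3 - <<'E'
from h import *
c=grab('scene','s1')
P=pts(grab('top','t1')); 
cv2.imwrite('pics/s1c.png',cv2.resize(c['img'][100:300,230:450,::-1],None,fx=2.9,fy=2.9,interpolation=cv2.INTER_CUBIC))
print(observe()['contact_force'])
E
```

```text
[-0.26247891  0.17458223  0.60634095]
```

View pics/s1c.png

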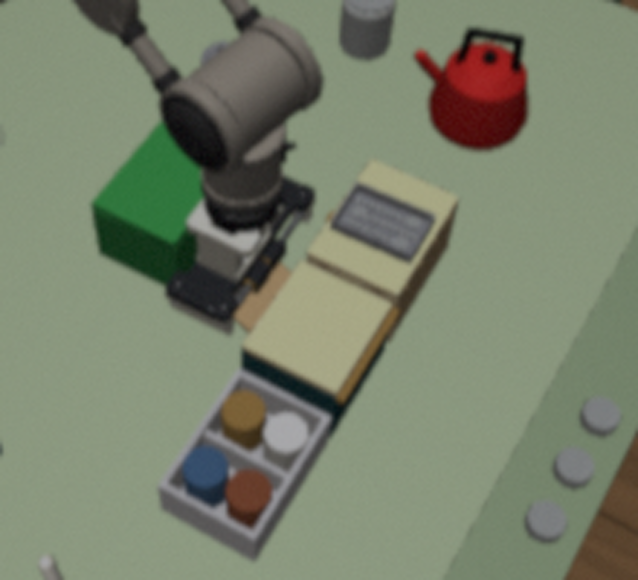

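The tray sits on the birch bin (385,220), the lid is shut and empty, and the closed fingers stand just in front of the lip. I press gently forward.

>>> {"api": "arm_command", "payload": {"xyz": [[1,0,0],[1,0,0],[1,0,0],[1,0,0],[0,0,0],[0,0,0]], "spin": [0,0,0,0,0,0]}}

```text
time: 9.55
tool_pos: [0.5183, -0.0145, 0.2595]
tool_rot: [3.141, -0.007, -3.107]
contact_force: [-12.0, -1.0, 7.5]
opening: 0.0005
grip_force: 6.1
```

>>> {"api": "arm_command", "payload": {"xyz": [[0,0,3],[0,0,3],[0.5,0,3],[0.5,0,3],[0.5,0,3],[0.5,0,3],[1,0,3],[1,0,3],[0,0,0]], "spin": [0,0,0,0,0,0,0,0,0]}}

```text
time: 10.45
tool_pos: [0.5231, -0.0144, 0.2833]
tool_rot: [3.141, -0.005, -3.107]
contact_force: [-7.0, -0.5, 0.7]
opening: 0.0004
grip_force: 3.6
```

```bash
cat > lid.py <<'E'
from h import *
c=grab('scene','s2'); P=pts(c); 
for x in np.arange(.52,.69,.012):
    k=(abs(P[...,0]-x)<.004)&(P[...,1]<-.045)&(P[...,1]>-.07); print(round(x,3),np.round(np.median(P[...,2][k]),3) if k.any() else None,end='; ')
E
python3 lid.py
```

```text
0.52 0.279; 0.532 0.308; 0.544 0.271; 0.556 0.415; 0.568 0.119; 0.58 0.116; 0.592 0.113; 0.604 0.113; 0.616 0.111; 0.628 0.109; 0.64 0.106; 0.652 0.105; 0.664 0.1; 0.676 0.089; 0.688 0.001;
```

>>> {"api": "arm_command", "payload": {"xyz": [[1.8,0,5.9],[2.1,0,5.8],[2.4,0,5.7],[2.6,0,5.6],[2.8,0,5.4],[3.1,0,5.3],[3.4,0,5.1],[3.7,0,5],[0,0,0]], "spin": [0,0,0,0,0,0,0,0,0]}}

```text
time: 11.4
tool_pos: [0.546, -0.0142, 0.328]
tool_rot: [3.141, -0.001, -3.107]
contact_force: [-5.1, 1.6, 3.0]
opening: 0.0003
grip_force: 2.6
```

```bash
python3 lid.py
```

```text
0.52 0.317; 0.532 0.316; 0.544 0.34; 0.556 0.335; 0.568 0.304; 0.58 0.463; 0.592 0.148; 0.604 0.14; 0.616 0.133; 0.628 0.128; 0.64 0.119; 0.652 0.113; 0.664 0.105; 0.676 0.047; 0.688 0.001;
```

>>> {"api": "arm_command", "payload": {"xyz": [[4,0,4.8],[4.1,0,4.6],[4.3,0,4.4],[4.5,0,4.2],[4.7,0,4],[5,0,3.8],[5.2,0,3.5],[5.4,0,3.2],[5.6,0,2.9],[5.7,0,2.6],[5.8,0,2],[5.9,0,1],[6,0,0],[6,0,0],[0,0,0]], "spin": [0,0,0,0,0,0,0,0,0,0,0,0,0,0,0]}}

```text
time: 12.95
tool_pos: [0.6192, -0.0146, 0.3681]
tool_rot: [3.142, 0.0, -3.107]
contact_force: [-0.3, 0.1, -0.3]
opening: 0.0007
grip_force: 0.1
```

```bash
python3 lid.py
```

```text
0.52 0.539; 0.532 0.536; 0.544 0.536; 0.556 0.523; 0.568 0.528; 0.58 0.528; 0.592 0.449; 0.604 0.365; 0.616 0.389; 0.628 0.397; 0.64 0.355; 0.652 0.498; 0.664 0.132; 0.676 0.096; 0.688 0.001;
```

View pics/s2.png

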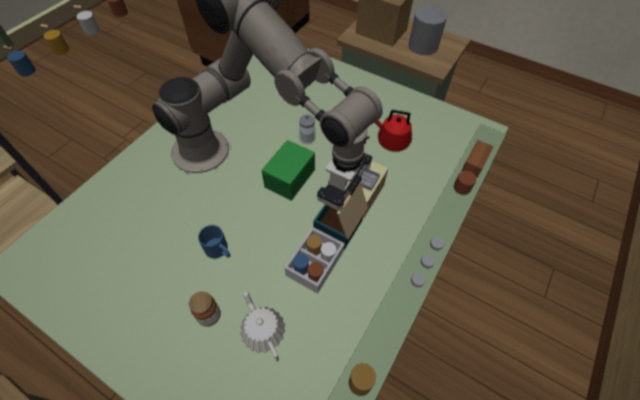

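The lid stands at about 70° against the fingers. I keep pushing level.

>>> {"api": "arm_command", "payload": {"xyz": [[6,0,0],[6,0,0],[6,0,0],[6,0,0],[6,0,0],[6,0,0],[6,0,0],[6,0,0],[6,0,0],[6,0,0],[6,0,0],[6,0,0],[0,0,0],[0,0,0],[0,0,0],[0,0,0]], "spin": [0,0,0,0,0,0,0,0,0,0,0,0,0,0,0,0]}}

```text
time: 14.6
tool_pos: [0.6903, -0.0145, 0.3687]
tool_rot: [3.141, -0.0, -3.107]
contact_force: [0.6, -0.0, 0.2]
opening: 0.0006
grip_force: 0.0
```

>>> {"api": "arm_command", "payload": {"xyz": [[-12,0,0],[-15,0,0],[-20,0,0],[-20,0,0],[-20,0,10],[-20,0,10],[-25,0,20],[-25,0,20],[-25,0,20],[0,0,0],[0,0,0],[0,0,0],[0,0,0],[0,0,0]], "spin": [0,0,0,0,0,0,0,0,0,0,0,0,0,0]}}

```text
time: 16.0
tool_pos: [0.5089, -0.0146, 0.4475]
tool_rot: [3.141, -0.002, -3.107]
contact_force: [0.1, -0.1, -0.1]
opening: 0.0004
grip_force: 0.0
```

```bash
python3 - <<'E'
from h import *
c=grab('scene','s3'); cv2.imwrite('pics/s3c.png',cv2.resize(c['img'][100:300,270:470,::-1],None,fx=2.9,fy=2.9))
P=pts(c); 
k=(P[...,2]>.12)&(P[...,2]<.26)&(P[...,0]>.64)&(P[...,0]<.78)&(P[...,1]<.06)&(P[...,1]>-.09); Q=P[k]; print(len(Q),Q.min(0),Q.max(0),np.degrees(np.arctan(np.polyfit(Q[:,2],Q[:,0],1)[0])))
E
```

```text
608 [ 0.68030044 -0.07400086  0.12058568] [0.74555266 0.05742197 0.21384396] 32.51351323261378
```

View pics/s3c.png

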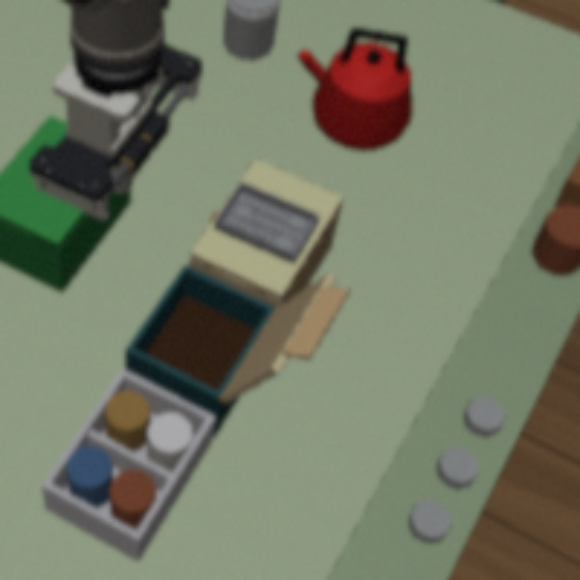

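The lid leans back on its stop, the tray lies on the birch bin, the robot is clear of everything and the other things stand where they were.

```bash
python3 -c "
from cell import *
print(hand_in())"
```

```text
the job is handed in; nothing more can be done
None
```

The job is handed in: the tray lies flat on the birch bin, about 4 mm from its middle, and the lid rests open on its stop by itself. No verdict came back from the judging.

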